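# Unhook the slide rack and set it in the staining dish

## Robot

A 7-joint arm with a two-finger parallel gripper is mounted at the origin on the work surface. World frame = base frame: x ahead of the robot, y to its left, z up, the work surface at z = 0. Lengths are in m, angles in rad, forces in N, time in s.
With the tool pointing down it reaches from about 0.4 to 0.85 m from the base axis. Payload 4.4 kg.
Tool frame: the origin (TCP) lies at the very end of the fingers, on their centre line; the grasp point (between the pads) lies 19 mm behind it; z points along the fingers, y is the direction in which the jaws open and shut (so a half turn about z gives the same grasp; the last joint's range is limited). The gripper opens to 94 mm and grips with 3 to 60 N. Pads are 16 mm wide; open, the fingers measure 119 mm over their backs; the gripper's body (75 mm by 177 mm) begins 78 mm behind the grasp point.
Start: joints at [1.194, 0.628, 0.038, 1.517, -0.027, 0.996, -0.02], TCP at [0.199, -0.619, 0.205] pointing down, gripper open.
Joint ranges: [-3.06, 3.06], [-0.37, 2.12], [-1.25, 1.32], [0.18, 2.47], [-1.1, 4.24], [0.23, 1.98], [-2.94, 2.94]. Speed limits (rad/s): [2.57, 2.57, 3.14, 3.14, 3.14, 3.14, 3.14].

## Interface

Orientations are given as a unit quaternion [x, y, z, w].
In Python, from rig import * gives the robot as it stands. The module is installed in compiled form; this text tells all that it offers.
- The arm moves only by the tool arm_command, never from a script. Its argument "increments" is a list of rows, each a list of 5 numbers: the shift along the tool's x, y, z in mm, then the turn about the tool's z in degrees, then the finger opening in mm, from 0 to 94. In form: [[x, y, z, twist, hand], ...]. A call has 1 to 5 rows; each row shifts and turns the commanded pose from where the row before left it, along the tool's axes as they then stand; what a row does not reach is not made up. A row lasts 1/8 s, in which the tool goes at most 62.5 mm and 10.7 degrees, less where a joint would pass 70% of its speed; a pose out of reach is approached as far as the arm can. A call with a gripper value outside its range is refused whole. The fingers move at their own pace and stop on an object; "squeeze" is the grip in N (left out, the last holds). Time passes only in rows, so rows that do not move let the fingers close. It gives the time, the measured TCP pose, the force and the opening at its end, in the units of the state.
- state(): the state, without advancing time (a new reading comes with each control period).
- grab_frame(name): name is "scene" or "side" or "wrist"; returns a dict with "frame" (400x640x3 uint8, red, green, blue), "mtx" (3x3 intrinsics, pixels), "D" ([k1, k2, p1, p2, k3] as OpenCV has them; the pictures are not rectified), "rvec" (rotation vector, rad) and "tvec" (3), from world to camera coordinates, as OpenCV has them; the wrist camera has in their place "T_tool_cam" (4x4, takes a point from camera to tool coordinates, whose origin is the TCP and whose axes are the flange's). Camera axes: x right, y down, z forward; pixel columns grow to the right and rows downward; lengths in m; the calibration is good to about 2 mm. A picture is of the moment at which its call begins: read the wrist's pose just before it. There is no depth.
- close_job(): hands the job in, once; it reports no verdict.
Trained networks look in a picture, given as the dict that the camera call returned (one of the last four; its "shot" number tells which), for a name from the list of things; names that differ only in an ending like _2 or _b are one class to them, and where a whole thing is asked for, a point or a joint stands for the part that bears it (a point fixed in the world has none). Each returns a list of dicts, best first, with "score" (0 to 1); they miss things now and then, are a little off and sometimes report something else, mostly with a low value. They report only what shows in the picture. A call takes as long as a camera call. They do not tell look-alikes from the thing itself.
- outline_of(picture, target): "region" (400x640 bool, what is visible of it).
- spot_point(picture, target): "point" ([x, y, z] in m, in world coordinates, good to about 4 mm: a listed point, or the origin of a listed thing).
The state is a dict: "clock": time; "qpos": joint angles; "joint_velocities": joint speeds; "effort": joint torques, N m; "tcp_pos": TCP position; "tcp_rot": TCP orientation; "wrist_force": force on the tool from outside, world axes, zero at the start; "moment": the same for the moment, N m; "gripper_width": opening from 0.0 (shut) to 1.0 (fully open).
Only numpy, scipy, OpenCV 4.12 (cv2) and the standard library are available. Lean on these libraries where they do the work, as an engineer would, in place of code of your own. Each camera call takes 0.05 s, during which the arm holds its last target. There are 200 camera calls.

## Task

Take the rectangular slide rack off its barbed hook on the drip stand - raise it a little, tilt it so that its basket swings outwards, and bring its eye up over the barbed tip - then lower it into the open rectangular staining dish so that it stands upright on the dish floor, and only then let go. Leave the round tube carrier hanging on the other hook.

Things in the scene. Friction and masses are not known exactly. Their poses are not given: they have to be found in the camera images.
- slide_rack_center (a point): Centre of the slide rack (loose, 0.2 kg), hung on either hook: open steel basket 56 x 84 x 22 mm (x,y,z) with glass slides, underside 77 below. Centred here, a closed eye 44 wide (y), 44 high in a frame 6 thick (x), 54 wide; black grip block 12 x 24 x 49 (x,y,z) from 28 to 77 above. z up the handle; y along the basket's long side; x through the eye, towards the hook's tip.
- tube_carrier_center (a point): Centre of the tube carrier (loose), hung on the other hook: a round steel cup, diameter 60 mm, 34 tall, with small capped tubes; underside 77 below this point; same eye, grip block and axes as the slide rack. It stays there.
- stand: Fixed drip stand, origin on the bench, z up, base 170 x 250 mm. Two 5 mm steel hooks point to its +x at y = +75 and -75: level arm (axis z = 136.5) to x = 95, then straight up to z = 184.5, the stand's top; barb back to x = 90. Carriers hang at x about 55. The eye is too low to pass upright; with the basket swung to +x by 35 to 40 deg and the eye's centre at x = 93 it lifts clear, 5 mm spare.
- dish_in (a point): Centre of the inner floor of the staining dish, fixed: open grey rectangular dish 112 x 142 x 45 mm outside (x,y,z), walls and floor 6 thick, inside 100 x 130; rim 39 above this point. x and y run along its sides; the rack's long side goes along its long side (y).
There are look-alikes about, which are no part of the job. Leave any blue look-alike of the part that bears dish_in alone.

How it is judged:
On the way, in this order (a step that is already met when the one before it is completed fails the run):
1. the slide rack is off its hook: the centre of its eye is beyond x = 130 mm or above z = 215 mm or past y = -140 mm in the stand's frame ((x of slide_rack_center in the frame of stand above 0.13 m or z of slide_rack_center in the frame of stand above 0.215 m or y of slide_rack_center in the frame of stand below -0.14 m)), for 0.1 s.
2. while still held in the fingers it stands (to within 13 mm) on the dish floor, upright within 10 degrees (horizontal distance between slide_rack_center and dish_in below 0.04 m and z of slide_rack_center in the frame of dish_in below 0.09 m and angle between slide_rack_center's own z axis and vertical below 0.175 rad and contact force between slide_rack and the fingers above 0.3 N), for 0.1 s.
At the end, for the whole second after the job is handed in: The slide rack stands on the dish floor (its centre within 40 mm of the dish centre, at most 13 mm high of standing, upright within 10 degrees), let go and at rest, and the tube carrier hangs within 30 mm of where it was (horizontal distance between slide_rack_center and dish_in below 0.04 m and z of slide_rack_center in the frame of dish_in below 0.09 m and angle between slide_rack_center's own z axis and vertical below 0.175 rad and linear speed of slide_rack below 0.03 m/s and distance of tube_carrier_center from where it was at the start of the episode below 0.03 m); the robot touches nothing.
It fails at once if the tube carrier is knocked more than 60 mm from its place (distance of tube_carrier_center from where it was at the start of the episode above 0.06 m).
It also fails if it takes over 51 s, if anything falls off the work surface, if the arm or the gripper's body presses on something with over 40 N, if the wrist force passes 120 N, or if a joint passes its speed limit or range.

## Working session

There is one attempt and no reset: what is moved stays moved. The work goes in short steps, Python scripts to look and compute and a tool call to move; the robot and the scene stay as the last step left them, time stands still between calls to the robot, and variables do not carry over. Pictures are saved under pics/ and viewed, about 8 in all and at most 12, crops included, and the job is handed in when it is done.

Besides the shell and the picture viewer there is one more tool, called after ">>>" by a JSON object that holds its "fn" and its "kwargs", one argument or row to a line. arm_command: Moves the arm, as the interface text tells. Its arguments: {"type":"object","properties":{"increments":{"type":"array"},"squeeze":{"type":"number"}},"required":["increments"]}

```bash
mkdir -p pics
cat > h.py <<'E'
from rig import *
import numpy as np, cv2
from scipy.spatial.transform import Rotation as R
def save(p,n,box=None,s=1):
    im=p["frame"][:,:,::-1]
    if box: im=im[box[1]:box[3],box[0]:box[2]]
    cv2.imwrite("pics/"+n+".png",cv2.resize(im,None,fx=s,fy=s,interpolation=cv2.INTER_CUBIC))
def pose():
    s=state(); return np.array(s["tcp_pos"]),R.from_quat(s["tcp_rot"])
def proj(p,X):
    return cv2.projectPoints(np.array(X,float).reshape(-1,1,3),np.array(p["rvec"]),np.array(p["tvec"]),np.array(p["mtx"]),np.array(p["D"]))[0].reshape(-1,2)
E
python3 - <<'E'
from h import *
s=state();print(s["clock"],s["tcp_pos"],s["tcp_rot"],s["gripper_width"])
ims=[]
for c in ("scene","side"):
    p=grab_frame(c);save(p,c+"0")
    ims.append(p["frame"])
    for t in ("slide_rack_center","tube_carrier_center","stand","dish_in"):
        for d in spot_point(p,t):
            print(c,t,round(d["score"],2),np.round(d["point"],4),np.round(proj(p,d["point"])[0]))
cv2.imwrite("pics/both.png",cv2.resize(np.vstack(ims)[:,:,::-1],None,fx=.75,fy=.75))
E
```

```text
0.0 [ 0.19859458 -0.61822354  0.20456259] [ 9.87952095e-01  1.54757182e-01 -1.59742871e-04 -9.20195545e-04] 0.9987400960997458
scene tube_carrier_center 0.77 [0.5337 0.0758 0.1149] [347. 230.]
scene stand 0.87 [0.475  0.1444 0.0021] [381. 249.]
scene dish_in 0.7 [ 0.3154 -0.2337  0.0054] [277. 156.]
scene dish_in 0.67 [ 0.5134 -0.2358  0.0036] [239. 206.]
side slide_rack_center 0.8 [0.5169 0.2214 0.1188] [225. 251.]
side tube_carrier_center 0.6 [0.5358 0.0753 0.1208] [270. 206.]
side stand 0.71 [0.4714 0.1412 0.0022] [273. 269.]
side dish_in 0.74 [ 0.5154 -0.2352  0.0019] [359. 174.]
side dish_in 0.73 [ 0.3174 -0.2329  0.0031] [418. 212.]
```

View pics/scene0.png

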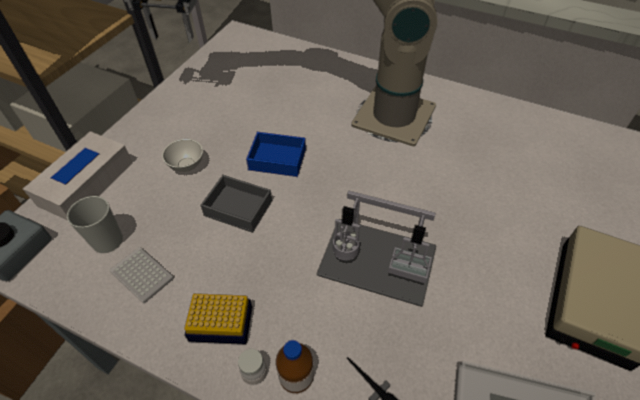

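View pics/side0.png

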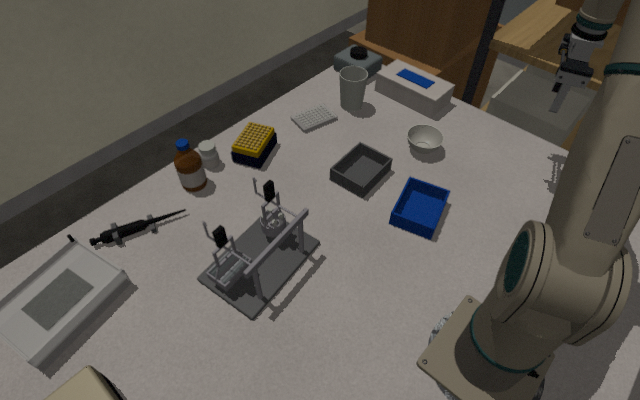

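The scene shows two dishes. The blue one at scene (277,156) is the look-alike, and the grey one at (239,206) fits the description. Of the two carriers, the rectangular basket at scene (410,262) / side (232,268) is the slide rack, and the round cup at (347,245) is the tube carrier. I'll confirm this in an enlarged crop, with the predicted stand geometry drawn over it.

```bash
cat >> h.py <<'E'
def stand_fit(rack,tube):
    y=(rack-tube)[:2]; y=y/np.linalg.norm(y); x=np.array([y[1],-y[0]])
    return x,y
E
python3 - <<'E'
from h import *
acc={}
ps={}
for k in range(3):
  for c in ("scene","side"):
    p=grab_frame(c);ps[c]=p
    for t in ("slide_rack_center","tube_carrier_center","stand","dish_in"):
        for d in spot_point(p,t):
            if d["score"]>.4: acc.setdefault((t,c),[]).append(np.r_[d["point"],d["score"]])
for k,v in acc.items():print(k,np.round(v,4).tolist())
r=np.mean([a[:3] for k,v in acc.items() if k[0]=="slide_rack_center" for a in v],0)
t=np.mean([a[:3] for k,v in acc.items() if k[0]=="tube_carrier_center" for a in v],0)
x,y=stand_fit(r,t); o=(r+t)[:2]/2-.055*x
print("yaw",np.degrees(np.arctan2(x[1],x[0])),"origin",o)
S=lambda a,b,c:np.r_[o+a*x+b*y,c]
outs=[]
for c,b in (("scene",(310,180,450,310)),("side",(185,165,335,315))):
    im=ps[c]["frame"][b[1]:b[3],b[0]:b[2],::-1]
    s=4.0;im=cv2.resize(im,None,fx=s,fy=s,interpolation=cv2.INTER_CUBIC)
    for yy in (.075,-.075):
        q=(proj(ps[c],[S(0,yy,.1365),S(.095,yy,.1365),S(.095,yy,.1845)])-b[:2])*s
        cv2.polylines(im,[q.astype(int)],False,(0,0,255),1)
    q=(proj(ps[c],[S(-.085,-.125,0),S(.085,-.125,0),S(.085,.125,0),S(-.085,.125,0)])-b[:2])*s
    cv2.polylines(im,[q.astype(int)],True,(0,255,0),1)
    q=(proj(ps[c],[S(0,-.1,.1365),S(0,.1,.1365)])-b[:2])*s
    cv2.polylines(im,[q.astype(int)],True,(255,255,0),1)
    outs.append(cv2.resize(im,(600,600)) if c=="side" else im); cv2.imwrite(f"pics/crop_{c}.png",outs[-1])
E
```

```text
('slide_rack_center', 'scene') [[0.5141, 0.2247, 0.1139, 0.65], [0.5147, 0.2276, 0.1126, 0.85], [0.5143, 0.2243, 0.1175, 0.67]]
('tube_carrier_center', 'scene') [[0.5356, 0.0761, 0.1151, 0.91], [0.5331, 0.0769, 0.1166, 0.98], [0.5347, 0.0767, 0.1162, 0.89]]
('stand', 'scene') [[0.4763, 0.143, -0.0028, 0.61], [0.4728, 0.1435, 0.0021, 0.9], [0.4727, 0.1422, 0.0011, 0.83]]
('dish_in', 'scene') [[0.3144, -0.2325, 0.0037, 0.86], [0.517, -0.2361, 0.006, 0.82], [0.5152, -0.2386, 0.0043, 0.95], [0.315, -0.232, 0.0042, 0.95], [0.5162, -0.2354, 0.0023, 0.78], [0.3118, -0.2324, 0.0043, 0.71]]
('slide_rack_center', 'side') [[0.5176, 0.2232, 0.1199, 0.57], [0.5181, 0.2229, 0.1213, 0.58], [0.5172, 0.2236, 0.1184, 0.75]]
('tube_carrier_center', 'side') [[0.5366, 0.0739, 0.1175, 0.75], [0.534, 0.0741, 0.1187, 0.66], [0.5366, 0.0738, 0.1205, 0.85]]
('stand', 'side') [[0.4761, 0.1426, 0.0039, 0.97], [0.4754, 0.1421, 0.0011, 0.87], [0.4721, 0.141, 0.0048, 0.76]]
('dish_in', 'side') [[0.3169, -0.2309, 0.0034, 0.97], [0.5154, -0.2369, 0.0041, 0.91], [0.3153, -0.2349, 0.0049, 0.81], [0.5149, -0.2364, 0.0048, 0.56], [0.3161, -0.2338, 0.0039, 0.63], [0.5181, -0.2347, 0.004, 0.57]]
yaw 7.298329054083684 origin [0.4709956 0.1428297]
```

View pics/crop_scene.png

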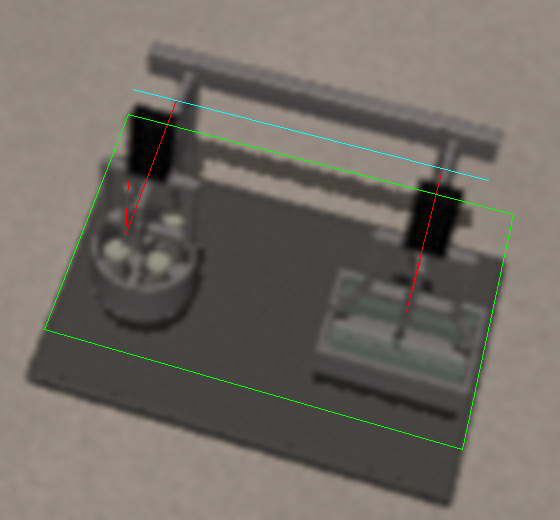

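View pics/crop_side.png

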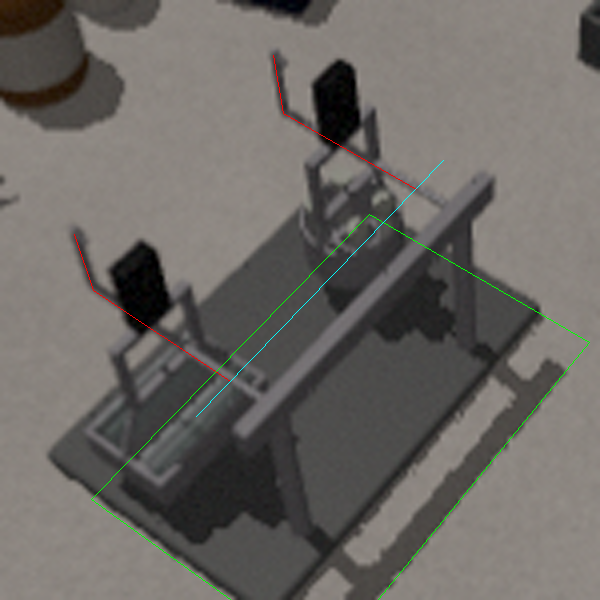

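Both carriers are confirmed: the rectangular basket is the slide rack, on the +y hook, and its eye and hook match the drawn prediction. The tool can't tilt, so I plan to pivot the rack in the fingers by leaning it on the rail. For that I need the rail's position, so I'll triangulate its ends.

Run:
```python
from h import *
P={c:grab_frame(c) for c in ("scene","side")}
o=np.array([.471,.1428]);a=np.radians(7.3);x=np.array([np.cos(a),np.sin(a)]);y=np.array([-x[1],x[0]])
def tri(ps,pd):
    A=[]
    for c,u in (("scene",ps),("side",pd)):
        p=P[c];n=cv2.undistortPoints(np.array([[u]],float),np.array(p["mtx"]),np.array(p["D"])).reshape(2,1)
        M=np.c_[cv2.Rodrigues(np.array(p["rvec"]))[0],np.array(p["tvec"]).reshape(3)];A.append((M,n))
    X=cv2.triangulatePoints(A[0][0],A[1][0],A[0][1],A[1][1]).ravel();X=X[:3]/X[3]
    d=X[:2]-o;return X,np.round([d@x,d@y,X[2]],4), proj(P["scene"],X)-ps
sc=lambda u,v:np.array([310+u/4,180+v/4]); sd=lambda u,v:np.array([185+u/4,165+v/4])
print("-y end, top corner +x",tri(sc(150,60),sd(478,176)))
print("-y end, top corner -x",tri(sc(157,42),sd(494,180)))
print("+y end, top corner +x",tri(sc(496,152),sd(234,430)))
print("+y end, top corner -x",tri(sc(502,134),sd(252,434)))
print("tube barb tip",tri(sc(125,182),sd(277,53)))
print("rack block top centre",tri(sc(435,183),sd(146,246)))
```

```text
-y end, top corner +x (array([0.46082474, 0.04228989, 0.13901227]), array([-0.0229, -0.0984,  0.139 ]), array([[-0.58221755, -0.55290674]]))
-y end, top corner -x (array([0.45004181, 0.04136985, 0.14323362]), array([-0.0337, -0.0979,  0.1432]), array([[-0.7026474 , -0.67269856]]))
+y end, top corner +x (array([0.43831844, 0.23749491, 0.13834931]), array([-0.0204,  0.0981,  0.1383]), array([[-0.95676236, -0.68428439]]))
+y end, top corner -x (array([0.42802779, 0.235729  , 0.14266795]), array([-0.0308,  0.0976,  0.1427]), array([[-1.45128186, -1.05133623]]))
tube barb tip (array([0.57499914, 0.07831344, 0.18379474]), array([ 0.095 , -0.0772,  0.1838]), array([[-0.20729096, -0.18566521]]))
rack block top centre (array([0.51547351, 0.21790705, 0.19571456]), array([0.0537, 0.0688, 0.1957]), array([[-1.62212565, -1.20292081]]))
```

The rail top is at z ≈ 141 mm, front face at stand x ≈ −21, and the hook-tip model is confirmed. The plan:
1. Grip the block with the jaws along stand y and raise it 10 mm.
2. Push to −x, so that the basket meets the posts and the frame meets the rail. This turns the rack in the pads to about 38°.
3. Move out to x = 93 and lift clear.

First I'll approach at a safe height.

>>> {"fn": "arm_command", "kwargs": {
  "increments": [
    [0,0,-50,10.5,60],
    [20,-10,-50,0,60],
    [45,-40,0,0,60],
    [45,-40,0,0,60],
    [45,-40,0,0,60]
  ],
  "squeeze": 30
}}

```text
clock: 2.72
tcp_pos: [0.3372, -0.4687, 0.3058]
tcp_rot: [0.998, 0.064, 0.0, 0.0]
wrist_force: [0.3, -0.5, 0.0]
gripper_width: 0.637
```

>>> {"fn": "arm_command", "kwargs": {
  "increments": [
    [45,-40,0,0,60],
    [45,-40,0,0,60],
    [45,-40,0,0,60],
    [45,-40,0,0,60],
    [25,-35,0,0,60]
  ]
}}

```text
clock: 3.35
tcp_pos: [0.5166, -0.2479, 0.3055]
tcp_rot: [0.998, 0.065, 0.001, -0.0]
wrist_force: [-1.1, 0.2, -0.6]
gripper_width: 0.634
```

>>> {"fn": "arm_command", "kwargs": {
  "increments": [
    [7,-58,0,0,60],
    [7,-58,0,0,60],
    [7,-58,0,0,60],
    [7,-58,0,0,60],
    [7,-58,0,0,60]
  ]
}}

```text
clock: 3.98
tcp_pos: [0.5122, 0.0432, 0.3058]
tcp_rot: [0.998, 0.064, 0.0, 0.0]
wrist_force: [0.6, 0.8, -0.1]
gripper_width: 0.637
```

```bash
cat >> h.py <<'E'
def go(T,yaw):
    # remaining tool-frame shift (mm) to T and the twist (deg) to bring tool x to yaw
    s=state();p,r=pose();M=r.as_matrix();w=np.degrees(np.arctan2(M[1,0],M[0,0]))
    a=np.radians(yaw);X=np.array([np.cos(a),np.sin(a),0]);Y=np.array([X[1],-X[0],0]);d=(np.array(T)-p)*1000
    print("t",round(s["clock"],2),"tcp",np.round(p,4),"yaw",round(w,2),"twist",round(w-yaw,2),"shift",np.round([d@X,d@Y,-d[2]],1),"F",np.round(s["wrist_force"],1),"g",round(s["gripper_width"]*94,1))
def st(p):
    o=np.array([.471,.1428]);a=np.radians(7.3);x=np.array([np.cos(a),np.sin(a)]);y=np.array([-x[1],x[0]]);d=np.array(p)[:2]-o
    return np.round([d@x*1000,d@y*1000,p[2]*1000],1)
E
python3 -c "
from h import *
go([.516,.224,.300],7.3)"
```

```text
t 3.98 tcp [0.5122 0.0432 0.3058] yaw 7.29 twist -0.01 shift [  26.7 -178.9    5.8] F [ 0.6  0.8 -0.1] g 59.9
```

>>> {"fn": "arm_command", "kwargs": {
  "increments": [
    [9,-60,0,0,60],
    [9,-60,0,0,60],
    [9,-59,0,0,60],
    [0,0,0,0,60]
  ]
}}

```text
clock: 4.47
tcp_pos: [0.5149, 0.2287, 0.3053]
tcp_rot: [0.998, 0.068, -0.0, -0.002]
wrist_force: [0.3, -0.7, -0.2]
gripper_width: 0.638
```

Run:
```python
from h import *
for i in range(2):
    P,r=pose();p=grab_frame("wrist");
    for d in spot_point(p,"slide_rack_center"): print("w",round(d["score"],2),np.round(d["point"],4))
    save(p,"w1")
    # predicted block top corners
    T=np.eye(4);T[:3,:3]=r.as_matrix();T[:3,3]=P;C=np.linalg.inv(T@np.array(p["T_tool_cam"]))
    a=np.radians(7.3);x=np.array([np.cos(a),np.sin(a),0]);y=np.array([-x[1],x[0],0])
    c=np.array([.516,.224,.194])
    X=np.array([c+6*s*x/1000+12*t*y/1000 for s,t in((1,1),(1,-1),(-1,-1),(-1,1))])
    q=cv2.projectPoints(X,cv2.Rodrigues(C[:3,:3])[0],C[:3,3],np.array(p["mtx"]),np.array(p["D"]))[0].reshape(-1,2)
    print(np.round(q))
im=p["frame"][:,:,::-1].copy();cv2.polylines(im,[q.astype(int)],True,(0,0,255),1);cv2.imwrite("pics/w1.png",im)
go([.516,.224,.158],7.3)
```

```text
w 0.93 [0.5193 0.2234 0.1173]
[[310. 184.]
 [334. 184.]
 [334. 196.]
 [310. 196.]]
w 0.9 [0.5216 0.2248 0.1176]
[[303. 184.]
 [327. 185.]
 [327. 196.]
 [303. 196.]]
t 4.67 tcp [0.5167 0.2205 0.3055] yaw 7.18 twist -0.12 shift [ -0.3  -3.5 147.5] F [-0.2  0.  -0.2] g 59.8
```

View pics/w1.png

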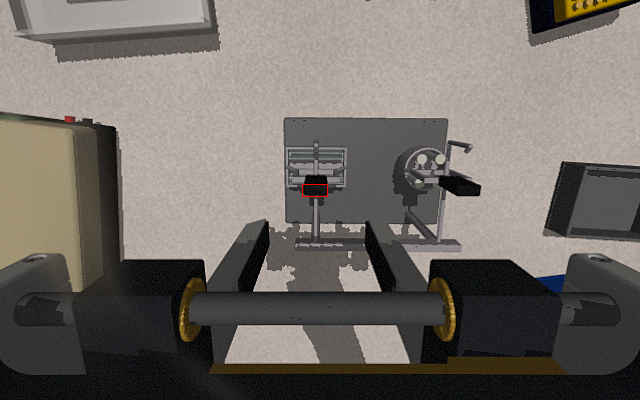

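The wrist view shows the block at (316,186), near the predicted box and about 2 mm further towards +x, with open fingers on either side of it. I'll descend and grip.

>>> {"fn": "arm_command", "kwargs": {
  "increments": [
    [2,-3,50,0,60],
    [0,0,50,0,60],
    [0,0,47,0,60],
    [0,0,0,0,60]
  ]
}}

```text
clock: 5.18
tcp_pos: [0.516, 0.2225, 0.1559]
tcp_rot: [0.998, 0.062, -0.003, 0.002]
wrist_force: [-0.6, 0.0, 0.5]
gripper_width: 0.642
```

```bash
python3 -c "
from h import *
go([.518,.224,.158],7.3)"
```

```text
t 5.17 tcp [0.516  0.2225 0.1559] yaw 7.16 twist -0.14 shift [ 2.2 -1.2 -2.1] F [-0.6  0.   0.5] g 60.3
```

>>> {"fn": "arm_command", "kwargs": {
  "increments": [
    [1,-1,-2,0,20],
    [0,0,0,0,20],
    [0,0,0,0,20],
    [0,0,0,0,20],
    [0,0,0,0,20]
  ]
}}

```text
clock: 5.8
tcp_pos: [0.5194, 0.2264, 0.1612]
tcp_rot: [0.998, 0.064, 0.001, 0.0]
wrist_force: [-0.2, -1.8, 4.9]
gripper_width: 0.255
```

>>> {"fn": "arm_command", "kwargs": {
  "increments": [
    [0,0,0,0,20],
    [0,0,-5,0,20],
    [0,0,-5,0,20],
    [0,0,0,0,20]
  ]
}}

```text
clock: 6.3
tcp_pos: [0.5188, 0.2271, 0.1706]
tcp_rot: [0.998, 0.064, 0.0, -0.0]
wrist_force: [1.2, 0.6, -2.3]
gripper_width: 0.254
```

```bash
python3 -c "
from h import *
go([.518,.224,.158],7.3);print(st(pose()[0]))
p=grab_frame('side')
for d in spot_point(p,'slide_rack_center'): print(d['score'],np.round(d['point'],4),st(d['point']))"
```

```text
t 6.3 tcp [0.5188 0.2271 0.1706] yaw 7.32 twist 0.02 shift [-1.2  2.9 12.6] F [ 1.2  0.6 -2.3] g 23.9
[ 58.1  77.5 170.6]
0.93 [0.516  0.2244 0.1277] [ 55.   75.2 127.7]
```

It's held: 24 mm opening, −2.3 N weight, raised about 10 mm. Now I'll push towards the rail.

>>> {"fn": "arm_command", "kwargs": {
  "increments": [
    [-20,0,0,0,20],
    [-20,0,0,0,20],
    [-5,0,0,0,20],
    [-5,0,0,0,20],
    [-5,0,0,0,20]
  ]
}}

```text
clock: 7.02
tcp_pos: [0.4671, 0.22, 0.1712]
tcp_rot: [0.998, 0.064, 0.003, -0.001]
wrist_force: [4.4, -1.0, 0.8]
gripper_width: 0.254
```

>>> {"fn": "arm_command", "kwargs": {
  "increments": [
    [-5,0,0,0,20],
    [-5,0,0,0,20],
    [-5,0,0,0,20],
    [0,0,0,0,20]
  ]
}}

```text
clock: 7.52
tcp_pos: [0.4491, 0.2181, 0.1707]
tcp_rot: [0.998, 0.064, 0.0, -0.0]
wrist_force: [4.7, 0.2, 0.2]
gripper_width: 0.25
```

```bash
python3 -c "
from h import *
go([.518,.224,.158],7.3);print(st(pose()[0]))
p=grab_frame('side')
for d in spot_point(p,'slide_rack_center'): print(d['score'],np.round(d['point'],4),st(d['point']))"
```

```text
t 7.53 tcp [0.4491 0.2181 0.1707] yaw 7.33 twist 0.03 shift [69.1  2.9 12.7] F [4.7 0.2 0.2] g 23.5
[-12.1  77.5 170.7]
0.79 [0.4581 0.2167 0.1254] [ -3.4  74.9 125.4]
```

It's working: the eye lags the grip by 12 mm, about 11° of tilt, and the force is only 5 N. Continuing.

>>> {"fn": "arm_command", "kwargs": {
  "increments": [
    [-6,0,0,0,20],
    [-6,0,0,0,20],
    [-6,0,0,0,20],
    [-6,0,0,0,20],
    [-6,0,0,0,20]
  ]
}}

```text
clock: 8.25
tcp_pos: [0.4219, 0.2146, 0.1707]
tcp_rot: [0.998, 0.064, 0.003, -0.001]
wrist_force: [11.0, 1.6, -5.0]
gripper_width: 0.251
```

>>> {"fn": "arm_command", "kwargs": {
  "increments": [
    [-6,0,0,0,20],
    [-5,0,0,0,20],
    [0,0,0,0,20]
  ]
}}

```text
clock: 8.62
tcp_pos: [0.4098, 0.2128, 0.1709]
tcp_rot: [0.998, 0.064, 0.001, -0.0]
wrist_force: [6.4, 0.4, -0.3]
gripper_width: 0.252
```

```bash
python3 -c "
from h import *
go([.518,.224,.158],7.3);print(st(pose()[0]))
for c in ('side','scene'):
  p=grab_frame(c)
  for d in spot_point(p,'slide_rack_center'): print(c,d['score'],np.round(d['point'],4),st(d['point']))
  save(p,c+'2',(160,130,360,330) if c=='side' else (300,150,460,310),3)"
```

```text
t 8.62 tcp [0.4098 0.2128 0.1709] yaw 7.34 twist 0.04 shift [108.7   2.6  12.9] F [ 6.4  0.4 -0.3] g 23.7
[-51.8  77.2 170.9]
side 0.56 [0.446  0.2178 0.1342] [-15.3  77.6 134.2]
scene 0.71 [0.4427 0.2236 0.1314] [-17.8  83.7 131.4]
```

View pics/side2.png

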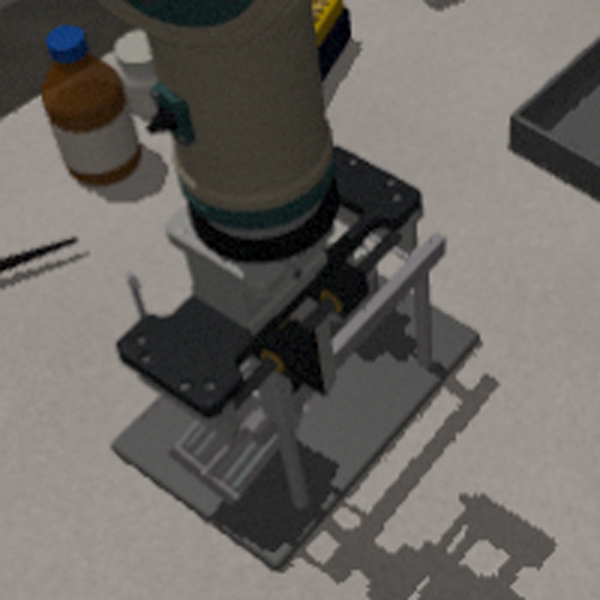

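The rack is leaning over the rail with its basket out, at roughly 36–38°. I'll push 2 mm more, clamp at 60 N, draw back off the rail, and measure the tilt.

>>> {"fn": "arm_command", "kwargs": {
  "increments": [
    [-2,0,0,0,20],
    [0,0,0,0,20]
  ]
}}

```text
clock: 9.07
tcp_pos: [0.4084, 0.2125, 0.1709]
tcp_rot: [0.998, 0.064, 0.002, -0.0]
wrist_force: [7.1, 0.9, -2.3]
gripper_width: 0.254
```

>>> {"fn": "arm_command", "kwargs": {
  "increments": [
    [0,0,0,0,15],
    [0,0,0,0,15],
    [8,0,0,0,15],
    [16,0,0,0,15],
    [16,0,0,0,15]
  ],
  "squeeze": 60
}}

```text
clock: 9.7
tcp_pos: [0.4458, 0.2166, 0.1697]
tcp_rot: [0.998, 0.064, -0.002, 0.001]
wrist_force: [0.3, 0.1, -2.5]
gripper_width: 0.252
```

```bash
cat >> h.py <<'E'
def look(n=3):
    P=pose()[0];C=[]
    for c in ("side","scene")*n:
        p=grab_frame(c)
        for d in spot_point(p,"slide_rack_center")[:1]:
            if d["score"]>.4:C.append(st(d["point"]))
    G=st(P)+[0,0,19];c=np.median(C,0);v=G-c
    print("C each",np.array(C).tolist(),"\nG",G,"C",c,"tilt",round(np.degrees(np.arctan2(-v[0],v[2]))+2.8,1),"len",round(np.linalg.norm(v[[0,2]]),1))
    go([.518,.224,.158],7.3)
E
python3 -c "
from h import *
look()"
```

```text
C each [[19.8, 78.2, 135.7], [21.7, 79.8, 129.5], [20.0, 75.8, 135.2], [21.5, 79.6, 130.0], [18.3, 77.0, 135.8], [18.1, 79.9, 128.0]] 
G [-15.6  76.4 188.7] C [ 19.9  78.9 132.6] tilt 35.1 len 66.4
t 10.3 tcp [0.4462 0.2174 0.1706] yaw 7.32 twist 0.02 shift [72.   2.6 12.6] F [-0.1  0.5 -1.8] g 23.5
```

The tilt holds at about 36° in free hang, with the eye centre at x ≈ 20. Moving +73 mm to x = 93, then re-measuring.

>>> {"fn": "arm_command", "kwargs": {
  "increments": [
    [16,0,0,0,15],
    [16,0,0,0,15],
    [16,0,0,0,15],
    [15,0,0,0,15],
    [10,0,0,0,15]
  ]
}}

```text
clock: 10.92
tcp_pos: [0.5194, 0.2267, 0.1704]
tcp_rot: [0.998, 0.064, 0.0, 0.0]
wrist_force: [-0.5, -0.2, -2.6]
gripper_width: 0.248
```

>>> {"fn": "arm_command", "kwargs": {
  "increments": [
    [0,2,0,0,15],
    [0,0,0,0,15]
  ]
}}

```text
clock: 11.18
tcp_pos: [0.5184, 0.2243, 0.1704]
tcp_rot: [0.998, 0.064, -0.001, 0.0]
wrist_force: [-0.2, -0.4, -2.0]
gripper_width: 0.246
```

```bash
python3 -c "
from h import *
look()
p=grab_frame('side');save(p,'side3',(150,150,330,310),3)"
```

```text
C each [[91.6, 76.4, 134.7], [89.8, 79.3, 131.2], [92.7, 75.4, 134.7], [93.1, 78.8, 131.3], [92.9, 75.4, 137.9], [92.2, 76.7, 132.4]] 
G [ 57.3  74.8 189.4] C [ 92.45  76.55 133.55] tilt 35.0 len 66.0
t 11.78 tcp [0.5191 0.2247 0.1705] yaw 7.31 twist 0.01 shift [-1.2  0.6 12.5] F [-0.9  0.2 -1.2] g 23.4
```

View pics/side3.png

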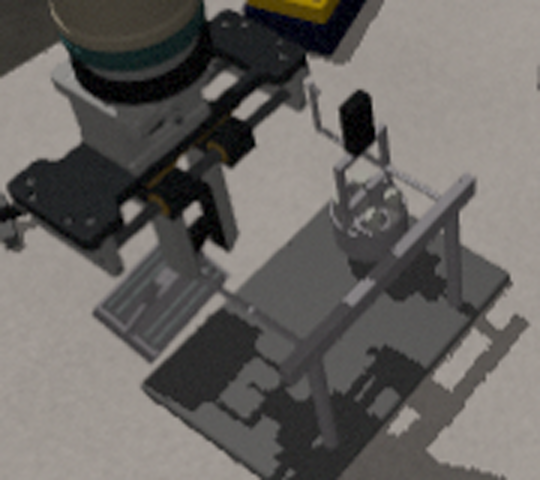

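The tilt is holding at about 35–38°, the eye centre is at x ≈ 92.5, and nothing is touching. Lifting slowly while watching the force.

>>> {"fn": "arm_command", "kwargs": {
  "increments": [
    [0,0,-8,0,15],
    [0,0,-8,0,15],
    [0,0,-8,0,15],
    [0,0,-5,0,15],
    [0,0,0,0,15]
  ]
}}

```text
clock: 12.45
tcp_pos: [0.5194, 0.2249, 0.2001]
tcp_rot: [0.998, 0.064, 0.001, -0.0]
wrist_force: [0.1, -0.6, -2.6]
gripper_width: 0.251
```

```bash
python3 -c "
from h import *
look()"
```

```text
C each [[94.8, 71.2, 165.1], [90.8, 79.2, 160.4], [93.2, 75.2, 161.8], [93.9, 79.5, 159.8], [93.3, 77.2, 164.2], [95.7, 80.8, 158.3]] 
G [ 58.5  75.2 219.1] C [ 93.6  78.2 161.1] tilt 34.0 len 67.8
t 13.05 tcp [0.5191 0.2247 0.1994] yaw 7.31 twist 0.01 shift [-1.2  0.5 41.4] F [ 0.2 -1.  -2.5] g 23.1
```

>>> {"fn": "arm_command", "kwargs": {
  "increments": [
    [0,0,-6,0,15],
    [0,0,-6,0,15],
    [0,0,-6,0,15],
    [0,0,-6,0,15],
    [0,0,0,0,15]
  ]
}}

```text
clock: 13.68
tcp_pos: [0.5195, 0.2249, 0.2242]
tcp_rot: [0.998, 0.064, 0.001, -0.0]
wrist_force: [1.4, 0.3, -3.1]
gripper_width: 0.253
```

>>> {"fn": "arm_command", "kwargs": {
  "increments": [
    [0,0,-6,0,15],
    [0,0,-6,0,15],
    [0,0,-6,0,15],
    [0,0,-6,0,15],
    [0,0,0,0,15]
  ]
}}

```text
clock: 14.3
tcp_pos: [0.5175, 0.2219, 0.2373]
tcp_rot: [0.998, 0.063, -0.005, 0.003]
wrist_force: [14.9, 4.0, -61.6]
gripper_width: 0.25
```

>>> {"fn": "arm_command", "kwargs": {
  "increments": [
    [0,0,-6,0,15],
    [0,0,-6,0,15],
    [0,0,-6,0,15],
    [0,0,-8,0,15],
    [0,0,0,0,15]
  ]
}}

```text
clock: 14.92
tcp_pos: [0.5199, 0.2252, 0.2741]
tcp_rot: [0.998, 0.064, 0.001, -0.0]
wrist_force: [1.8, -0.4, 0.3]
gripper_width: 0.164
```

Run:
```python
from h import *
look(2)
p=grab_frame('side');save(p,'side4',(150,110,350,290),3)
# dish yaw
for c in ("scene","side"):
    p=grab_frame(c)
    for d in outline_of(p,"dish_in")[:3]:
        m=d["region"];v,u=np.nonzero(m)
        # back-project contour onto rim plane z~0.045
        cn=max(cv2.findContours(m.astype(np.uint8),cv2.RETR_EXTERNAL,cv2.CHAIN_APPROX_NONE)[0],key=len).reshape(-1,1,2).astype(float)
        n=cv2.undistortPoints(cn,np.array(p["mtx"]),np.array(p["D"])).reshape(-1,2)
        Rm=cv2.Rodrigues(np.array(p["rvec"]))[0];o=-Rm.T@np.array(p["tvec"]).reshape(3)
        ray=np.c_[n,np.ones(len(n))]@Rm;X=o+ray*((.045-o[2])/ray[:,2])[:,None]
        print(c,round(d["score"],2),u.mean().round(),v.mean().round(),cv2.minAreaRect((X[:,:2]*1000).astype(np.float32)))
```

```text
C each [[84.3, 70.0, 118.7], [69.1, 73.1, 115.7], [63.2, 72.6, 121.7], [68.4, 73.3, 116.2]] 
G [ 59.   75.6 293.1] C [ 68.75  72.85 117.45] tilt 6.0 len 175.9
t 15.32 tcp [0.5193 0.2249 0.2744] yaw 7.31 twist 0.01 shift [ -1.4   0.7 116.4] F [-0.4 -0.5  0.2] g 14.8
scene 0.84 276.0 154.0 ((338.57489013671875, -219.84779357910156), (154.2244873046875, 152.1021270751953), 15.386122703552246)
scene 0.74 236.0 203.0 ((529.116943359375, -225.46072387695312), (136.65443420410156, 162.06637573242188), 3.7482075691223145)
side 0.78 419.0 208.0 ((311.3022766113281, -215.73001098632812), (115.71981811523438, 177.61386108398438), 15.720457077026367)
side 0.73 361.0 170.0 ((502.3623352050781, -220.81671142578125), (128.85626220703125, 173.148193359375), 3.5784413814544678)
```

View pics/side4.png

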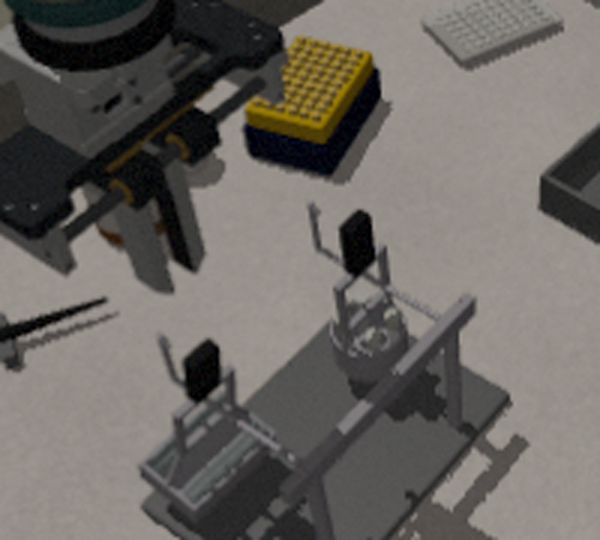

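I shouldn't have batched that lift. The force reached 62 N and the rack slipped out of the pads back onto its own hook, where it now hangs upright in the picture. The tube carrier is unmoved and nothing is lost. At C z ≈ 196 the basket's inner top edge sits level with the hook's lower corner. The tilt was therefore too small (about 32°) and that edge caught under the hook. I'll regrasp, tilt further, and measure the tilt properly with a silhouette fit.

>>> {"fn": "arm_command", "kwargs": {
  "increments": [
    [0,0,0,0,60],
    [0,0,0,0,60],
    [0,0,0,0,60]
  ],
  "squeeze": 30
}}

```text
clock: 15.95
tcp_pos: [0.5191, 0.2247, 0.2734]
tcp_rot: [0.998, 0.064, -0.0, 0.0]
wrist_force: [-0.2, -0.6, -0.0]
gripper_width: 0.442
```

```bash
cat >> h.py <<'E'
def T_st(Cx,Cy,Cz,th):
    # rack -> world, tilted th deg about stand y, basket to +x
    a=np.radians(7.3);S=R.from_euler("z",a).as_matrix();o=np.array([.471,.1428,0])
    t=np.radians(th);Rt=np.array([[np.cos(t),0,-np.sin(t)],[0,1,0],[np.sin(t),0,np.cos(t)]])
    return S@Rt, o+S@(np.array([Cx,Cy,Cz])/1000)
def boxpts(x0,x1,y0,y1,z0,z1):
    return np.array([[x,y,z] for x in(x0,x1) for y in(y0,y1) for z in(z0,z1)],float)
def sil(p,Rw,t):
    m=np.zeros((400,640),np.uint8)
    for b in (boxpts(-28,28,-42,42,-77,-55),boxpts(-3,3,-27,-22,-55,27),boxpts(-3,3,22,27,-55,27),boxpts(-3,3,-27,27,22,27),boxpts(-6,6,-12,12,28,77)):
        q=proj(p,(b/1000)@Rw.T+t);cv2.fillConvexPoly(m,cv2.convexHull(q.astype(np.float32)).astype(np.int32),1)
    return m
def contour_pts(m):
    c=max(cv2.findContours(m.astype(np.uint8),cv2.RETR_EXTERNAL,cv2.CHAIN_APPROX_NONE)[0],key=len)
    return c.reshape(-1,2)
E
python3 - <<'E'
from h import *
look(2)
for i in range(2):
    p=grab_frame("wrist")
    for n in ("slide_rack_center","tube_carrier_center"):
        for d in spot_point(p,n)[:1]: print(n,round(d["score"],2),st(d["point"]))
for c in ("side","scene"):
    p=grab_frame(c);d=outline_of(p,"slide_rack_center")
    if d:
        m=d[0]["region"];best=[]
        for cx in range(45,90,2):
            for cy in (70,73,76,79,82):
                s=sil(p,*T_st(cx,cy,117,0)).astype(bool);best.append(((s&m).sum()/(s|m).sum(),cx,cy))
        print(c,d[0]["score"],m.sum(),sorted(best)[-4:])
E
```

```text
C each [[73.1, 71.2, 118.2], [74.0, 77.5, 116.6], [72.0, 71.6, 120.0], [66.5, 72.5, 113.2]] 
G [ 58.1  75.1 292.4] C [ 72.55  72.05 117.4 ] tilt 7.5 len 175.6
t 16.35 tcp [0.5191 0.2247 0.2735] yaw 7.31 twist 0.01 shift [ -1.2   0.6 115.5] F [ 0.6 -0.2  0.6] g 59.8
slide_rack_center 0.65 [ 72.   71.4 120.3]
tube_carrier_center 0.91 [ 54.4 -76.  118.2]
slide_rack_center 0.86 [ 73.7  71.2 118.9]
tube_carrier_center 0.97 [ 53.4 -77.2 115.7]
scene 0.76 1422 [(np.float64(0.7840490797546013), 81, 73), (np.float64(0.7887667887667887), 75, 73), (np.float64(0.7963302752293578), 79, 73), (np.float64(0.8002428658166363), 77, 73)]
```

The rack hangs at stand (73, 72) and the tube carrier is still at (54, −76). Regrasping.

>>> {"fn": "arm_command", "kwargs": {
  "increments": [
    [15,3,0,0,60],
    [0,0,40,0,60],
    [0,0,40,0,60],
    [0,0,33,0,60],
    [0,0,0,0,60]
  ]
}}

```text
clock: 17.48
tcp_pos: [0.5336, 0.2226, 0.1582]
tcp_rot: [0.998, 0.063, -0.002, 0.001]
wrist_force: [-0.2, -0.2, 0.2]
gripper_width: 0.64
```

>>> {"fn": "arm_command", "kwargs": {
  "increments": [
    [0,0,0,0,15],
    [0,0,0,0,15],
    [0,0,0,0,15],
    [0,0,0,0,15],
    [0,0,0,0,15]
  ],
  "squeeze": 20
}}

```text
clock: 18.1
tcp_pos: [0.5346, 0.2238, 0.1611]
tcp_rot: [0.998, 0.064, 0.0, -0.0]
wrist_force: [-1.4, 0.3, 3.2]
gripper_width: 0.262
```

>>> {"fn": "arm_command", "kwargs": {
  "increments": [
    [0,0,-5,0,15],
    [0,-2,-6,0,15],
    [0,0,0,0,15]
  ]
}}

```text
clock: 18.48
tcp_pos: [0.5344, 0.2261, 0.1719]
tcp_rot: [0.998, 0.064, 0.0, -0.0]
wrist_force: [-0.0, 0.8, -2.6]
gripper_width: 0.26
```

```bash
python3 -c "
from h import *
look(1);print(st(pose()[0]))"
```

```text
C each [[70.2, 73.6, 129.4], [69.9, 77.2, 123.9]] 
G [ 73.4  74.6 190.9] C [ 70.05  75.4  126.65] tilt -0.2 len 64.3
t 18.68 tcp [0.534  0.2255 0.1713] yaw 7.3 twist 0.0 shift [-16.   -0.5  13.3] F [-0.2 -1.1 -3.3] g 24.8
[ 73.   74.  171.3]
```

>>> {"fn": "arm_command", "kwargs": {
  "increments": [
    [-20,0,0,0,15],
    [-20,0,0,0,15],
    [-15,0,0,0,15],
    [-8,0,0,0,15],
    [-8,0,0,0,15]
  ]
}}

```text
clock: 19.3
tcp_pos: [0.4644, 0.2169, 0.1717]
tcp_rot: [0.998, 0.064, 0.001, -0.0]
wrist_force: [1.8, 1.1, -1.9]
gripper_width: 0.262
```

>>> {"fn": "arm_command", "kwargs": {
  "increments": [
    [-8,0,0,0,15],
    [-8,0,0,0,15],
    [-8,0,0,0,15],
    [-8,0,0,0,15],
    [-8,0,0,0,15]
  ]
}}

```text
clock: 19.92
tcp_pos: [0.4269, 0.2121, 0.172]
tcp_rot: [0.998, 0.064, 0.003, -0.001]
wrist_force: [9.8, 1.5, -4.3]
gripper_width: 0.254
```

>>> {"fn": "arm_command", "kwargs": {
  "increments": [
    [-8,0,0,0,15],
    [-6,0,0,0,15],
    [-5,0,0,0,15],
    [-5,0,0,0,15],
    [0,0,0,0,15]
  ]
}}

```text
clock: 20.55
tcp_pos: [0.4017, 0.2085, 0.1722]
tcp_rot: [0.998, 0.064, 0.002, -0.0]
wrist_force: [4.7, 1.0, 1.6]
gripper_width: 0.255
```

```bash
python3 -c "
from h import *
look(1)"
```

```text
C each [[-16.6, 76.9, 144.6], [-15.4, 75.9, 138.0]] 
G [-60.4  74.  191.2] C [-16.   76.4 141.3] tilt 44.5 len 66.8
t 20.75 tcp [0.4011 0.2085 0.1719] yaw 7.29 twist -0.01 shift [117.9  -0.5  13.9] F [4.4 0.4 1.6] g 24.0
```

Tilt is now about 42–44° against the rail. Clamping hard and drawing back.

>>> {"fn": "arm_command", "kwargs": {
  "increments": [
    [0,0,0,0,15],
    [0,0,0,0,15],
    [10,0,0,0,15],
    [20,0,0,0,15],
    [20,0,0,0,15]
  ],
  "squeeze": 60
}}

```text
clock: 21.38
tcp_pos: [0.4476, 0.2137, 0.1701]
tcp_rot: [0.998, 0.064, -0.003, 0.001]
wrist_force: [-0.4, 0.1, -2.8]
gripper_width: 0.251
```

>>> {"fn": "arm_command", "kwargs": {
  "increments": [
    [20,0,0,0,15],
    [20,0,0,0,15],
    [10,0,0,0,15],
    [0,0,0,0,15]
  ]
}}

```text
clock: 21.88
tcp_pos: [0.4983, 0.2206, 0.1705]
tcp_rot: [0.998, 0.064, -0.002, 0.001]
wrist_force: [-1.0, -0.4, -2.8]
gripper_width: 0.251
```

```bash
cat >> h.py <<'E'
def fit():
    # theta and slip fit: contour of outline vs silhouette, grip point fixed
    from scipy.optimize import minimize
    G=st(pose()[0])+[0,0,19]; M=[]
    for c in ("side","scene"):
        p=grab_frame(c);d=outline_of(p,"slide_rack_center")
        if d and d[0]["score"]>.4: M.append((p,d[0]["region"],c))
    def f(v):
        th,cx,cz=v;e=0
        for p,m,c in M:
            Rw,t=T_st(cx,G[1],cz,th);q=proj(p,(boxpts(-28,28,-42,42,-77,-55)/1000)@Rw.T+t)
            b=np.zeros((400,640),np.uint8);cv2.fillConvexPoly(b,cv2.convexHull(q.astype(np.float32)).astype(np.int32),1)
            s=sil(p,Rw,t).astype(bool);e-=(b.astype(bool)&m).sum()/b.sum()+(s&m).sum()/m.sum()
        return e/len(M)
    r=[]
    for th in range(22,52,2):
        for L in (60,63,66):
          for gx in (0,3):
            t=np.radians(th);cx=G[0]-(gx*np.cos(t)-L*np.sin(t));cz=G[2]-(gx*np.sin(t)+L*np.cos(t))
            r.append((round(f((th,cx,cz)),3),th,L,gx,round(cx,1),round(cz,1)))
    print([c for _,_,c in M],sorted(r)[:6])
E
python3 -c "
from h import *
look(2);fit()"
```

```text
C each [[83.7, 73.7, 142.0], [80.8, 74.3, 138.3], [82.9, 72.8, 140.9], [81.6, 75.3, 139.3]] 
G [ 37.   73.7 189.5] C [ 82.25  74.   140.1 ] tilt 45.3 len 67.0
t 22.27 tcp [0.499  0.2212 0.1716] yaw 7.32 twist 0.02 shift [19.2 -0.4 13.6] F [ 0.3  0.  -3. ] g 23.5
['side', 'scene'] [(np.float64(-1.68), 42, 66, 3, np.float64(79.7), np.float64(139.5)), (np.float64(-1.672), 40, 66, 0, np.float64(80.2), np.float64(140.0)), (np.float64(-1.654), 42, 66, 0, np.float64(82.0), np.float64(141.6)), (np.float64(-1.638), 44, 66, 3, np.float64(81.5), np.float64(141.0)), (np.float64(-1.628), 42, 63, 3, np.float64(77.7), np.float64(141.8)), (np.float64(-1.626), 40, 66, 3, np.float64(77.9), np.float64(138.1))]
```

The tilt is about 42° with the eye centre at x ≈ 81, so I need +12. Then I'll lift in short checked steps.

>>> {"fn": "arm_command", "kwargs": {
  "increments": [
    [12,-1,0,0,15],
    [0,0,0,0,15],
    [0,0,-8,0,15],
    [0,0,-8,0,15],
    [0,0,-8,0,15]
  ]
}}

```text
clock: 23.1
tcp_pos: [0.5113, 0.2238, 0.1964]
tcp_rot: [0.998, 0.064, 0.0, -0.0]
wrist_force: [-0.5, -0.7, -1.5]
gripper_width: 0.25
```

```bash
python3 -c "
from h import *
look(1)"
```

```text
C each [[98.0, 76.1, 164.6]] 
G [ 50.2  75.2 215.4] C [ 98.   76.1 164.6] tilt 46.1 len 69.8
t 23.3 tcp [0.5112 0.2237 0.1958] yaw 7.31 twist 0.01 shift [ 6.8  0.6 37.8] F [-0.7  0.7 -2.2] g 23.3
```

>>> {"fn": "arm_command", "kwargs": {
  "increments": [
    [-2,0,-8,0,15],
    [0,0,-8,0,15],
    [0,0,-4,0,15]
  ]
}}

```text
clock: 23.68
tcp_pos: [0.5096, 0.2237, 0.2163]
tcp_rot: [0.998, 0.064, 0.001, -0.0]
wrist_force: [0.5, -0.9, -2.0]
gripper_width: 0.25
```

>>> {"fn": "arm_command", "kwargs": {
  "increments": [
    [0,0,-5,0,15],
    [0,0,-5,0,15]
  ]
}}

```text
clock: 23.92
tcp_pos: [0.5092, 0.2234, 0.2258]
tcp_rot: [0.998, 0.064, -0.0, 0.0]
wrist_force: [0.1, -0.5, -1.8]
gripper_width: 0.253
```

>>> {"fn": "arm_command", "kwargs": {
  "increments": [
    [0,0,-5,0,15],
    [0,0,-4,0,15]
  ]
}}

```text
clock: 24.18
tcp_pos: [0.5093, 0.2235, 0.2348]
tcp_rot: [0.998, 0.064, 0.0, -0.0]
wrist_force: [-0.2, 0.1, -2.6]
gripper_width: 0.253
```

```bash
python3 -c "
from h import *
look(1)"
```

```text
C each [[92.1, 73.6, 204.1], [91.7, 78.5, 199.3]] 
G [ 48.2  75.2 253.8] C [ 91.9   76.05 201.7 ] tilt 42.8 len 68.0
t 24.38 tcp [0.5092 0.2234 0.2345] yaw 7.31 twist 0.01 shift [ 8.8  0.6 76.5] F [ 0.9 -0.5 -1.8] g 23.4
```

>>> {"fn": "arm_command", "kwargs": {
  "increments": [
    [0,0,-5,0,15],
    [0,0,-5,0,15]
  ]
}}

```text
clock: 24.62
tcp_pos: [0.5092, 0.2235, 0.2447]
tcp_rot: [0.998, 0.064, -0.0, 0.0]
wrist_force: [0.6, 0.1, -2.3]
gripper_width: 0.249
```

>>> {"fn": "arm_command", "kwargs": {
  "increments": [
    [0,0,-5,0,15],
    [0,0,-5,0,15]
  ]
}}

```text
clock: 24.88
tcp_pos: [0.5093, 0.2235, 0.2549]
tcp_rot: [0.998, 0.064, 0.0, -0.0]
wrist_force: [0.2, 0.3, -2.7]
gripper_width: 0.251
```

The eye is above the barb with only the 2 N weight on the wrist. A little higher, then outwards.

>>> {"fn": "arm_command", "kwargs": {
  "increments": [
    [0,0,-8,0,15],
    [0,0,-10,0,15],
    [15,0,-10,0,15],
    [25,0,0,0,15],
    [0,0,0,0,15]
  ]
}}

```text
clock: 25.5
tcp_pos: [0.5503, 0.2284, 0.2828]
tcp_rot: [0.998, 0.063, 0.001, -0.0]
wrist_force: [0.3, -1.4, -2.8]
gripper_width: 0.254
```

Run:
```python
from h import *
look(1)
from scipy.optimize import minimize
# dish yaw/centre: fit outer box silhouette 112x142x45 to outline near grey dish
P=[]
for c in ("scene","side"):
    p=grab_frame(c)
    for d in outline_of(p,"dish_in"):
        v,u=np.nonzero(d["region"])
        e=np.hypot(*(proj(p,[.515,-.236,.02])[0]-[u.mean(),v.mean()]))
        if e<25: P.append((p,d["region"]));print(c,round(e,1),len(u));break
    for d in spot_point(p,"dish_in"): print(c,round(d["score"],2),np.round(d["point"],4))
def f(v):
    x,y,w=v[0]/1e3,v[1]/1e3,v[2];Rz=R.from_euler("z",w,degrees=True).as_matrix();e=0
    for p,m in P:
        q=proj(p,(boxpts(-56,56,-71,71,0,45)/1000)@Rz.T+[x,y,-.002+.0])
        h=cv2.convexHull(q.astype(np.float32));b=np.zeros((1600,2560),np.uint8);cv2.fillConvexPoly(b,(h*4+1.5).astype(np.int32),1)
        b=b.reshape(400,4,640,4).mean((1,3));e+=np.abs(b-m).sum()/m.sum()
    return e
for w0 in (-8,0,8,15):
    r=minimize(f,[515,-236,w0],method="Nelder-Mead",options=dict(initial_simplex=[[515,-236,w0],[520,-236,w0],[515,-230,w0],[515,-236,w0+5]]));print(np.round(r.x,1),round(r.fun,3))
```

```text
C each [[133.2, 71.8, 255.2], [2.0, 0.8, 1.4]] 
G [ 89.5  74.8 301.8] C [ 67.6  36.3 128.3] tilt -4.4 len 174.9
t 25.7 tcp [0.5478 0.2285 0.2825] yaw 7.33 twist 0.03 shift [-30.1   0.7 124.5] F [-0.2  0.2 -2.3] g 23.4
scene 0.9 2678
scene 0.89 [ 0.3151 -0.2319  0.0034]
scene 0.81 [ 0.516  -0.2348  0.0043]
side 0.2 2071
side 0.71 [ 0.3184 -0.2348  0.0034]
side 0.69 [ 0.5158 -0.2337  0.0045]
[ 515.5 -237.     4. ] 0.087
[ 515.7 -236.9    4.1] 0.088
[ 515.8 -236.9    4.1] 0.088
[ 515.7 -236.5    4.7] 0.089
```

The rack is off the hook, with the eye at stand x ≈ 133, z ≈ 250. The silhouette fit puts the grey dish at (0.5155, −0.2365) with yaw ≈ 4°. Carrying the rack there.

>>> {"fn": "arm_command", "kwargs": {
  "increments": [
    [0,40,0,0,15],
    [0,55,0,0,15],
    [0,57,0,0,15],
    [0,57,0,0,15],
    [-20,57,0,0,15]
  ]
}}

```text
clock: 26.62
tcp_pos: [0.5637, -0.0397, 0.2825]
tcp_rot: [0.998, 0.064, 0.001, 0.0]
wrist_force: [0.9, -0.5, -2.7]
gripper_width: 0.249
```

>>> {"fn": "arm_command", "kwargs": {
  "increments": [
    [-20,57,0,0,15],
    [-20,57,0,0,15],
    [-20,45,10,0,15],
    [-9,32,15,3.2,15],
    [0,0,0,0,15]
  ]
}}

```text
clock: 27.25
tcp_pos: [0.5166, -0.2397, 0.2564]
tcp_rot: [0.999, 0.033, -0.001, 0.001]
wrist_force: [0.6, 0.2, -1.6]
gripper_width: 0.247
```

Run:
```python
from h import *
go([.5185,-.2365,.2],4.1)
for c in ("side","scene"):
    p=grab_frame(c)
    for d in spot_point(p,"slide_rack_center")[:2]:print(c,round(d["score"],2),np.round(d["point"],4))
```

```text
t 27.25 tcp [ 0.5166 -0.2397  0.2564] yaw 3.76 twist -0.34 shift [ 2.2 -3.  56.4] F [ 0.6  0.2 -1.6] g 23.2
side 0.89 [ 0.5611 -0.2377  0.2285]
scene 0.84 [ 0.5622 -0.2286  0.2203]
```

>>> {"fn": "arm_command", "kwargs": {
  "increments": [
    [1,-2,30,0,15],
    [0,0,34,0,15],
    [0,0,0,0,15],
    [0,0,0,0,15]
  ],
  "squeeze": 15
}}

```text
clock: 27.95
tcp_pos: [0.5207, -0.2336, 0.1948]
tcp_rot: [0.999, 0.036, 0.001, 0.0]
wrist_force: [-0.6, 0.3, -1.9]
gripper_width: 0.255
```

>>> {"fn": "arm_command", "kwargs": {
  "increments": [
    [0,0,0,0,15],
    [0,0,0,0,15],
    [0,0,0,0,15]
  ],
  "squeeze": 8
}}

```text
clock: 28.32
tcp_pos: [0.5198, -0.2341, 0.194]
tcp_rot: [0.999, 0.036, 0.0, 0.0]
wrist_force: [-0.3, -0.4, -1.9]
gripper_width: 0.252
```

```bash
cat >> h.py <<'E'
def lk2():
    P,r=pose();a=np.radians(4);X=np.array([np.cos(a),np.sin(a)]);G=P+[0,0,.019];C=[]
    for c in ("side","scene"):
        p=grab_frame(c)
        for d in spot_point(p,"slide_rack_center")[:1]:
            if d["score"]>.3:C.append(d["point"])
    for c in C:
        v=G-np.array(c);print("C",np.round(c,4),"tilt",round(np.degrees(np.arctan2(-v[:2]@X,v[2]))+2.8,1),"len",round(np.linalg.norm(v)*1000))
    go([.5185,-.2365,.127],4.1)
E
python3 -c "
from h import *
lk2()"
```

```text
C [ 0.5432 -0.2337  0.155 ] tilt 24.8 len 63
C [ 0.5438 -0.2315  0.148 ] tilt 23.2 len 69
t 28.52 tcp [ 0.5196 -0.234   0.1936] yaw 4.1 twist -0.0 shift [-1.3  2.4 66.6] F [ 0.8  0.2 -2.1] g 24.1
```

It swings towards upright as the grip eases, now at about 24°. Easing further.

>>> {"fn": "arm_command", "kwargs": {
  "increments": [
    [0,0,0,0,15],
    [0,0,0,0,15],
    [0,0,0,0,15]
  ],
  "squeeze": 5
}}

```text
clock: 28.9
tcp_pos: [0.5195, -0.234, 0.1934]
tcp_rot: [0.999, 0.036, -0.0, -0.0]
wrist_force: [0.7, 0.4, -2.7]
gripper_width: 0.251
```

```bash
python3 -c "
from h import *
lk2()"
```

```text
C [ 0.5351 -0.2378  0.1469] tilt 16.0 len 67
C [ 0.5333 -0.2321  0.1449] tilt 14.5 len 69
t 29.1 tcp [ 0.5196 -0.234   0.1935] yaw 4.11 twist 0.01 shift [-1.3  2.4 66.5] F [-0.2  0.6 -2.6] g 24.0
```

>>> {"fn": "arm_command", "kwargs": {
  "increments": [
    [0,0,0,0,15],
    [0,0,0,0,15],
    [0,0,0,0,15]
  ],
  "squeeze": 3.6
}}

```text
clock: 29.48
tcp_pos: [0.5196, -0.234, 0.1935]
tcp_rot: [0.999, 0.036, 0.0, -0.0]
wrist_force: [0.1, 0.4, -2.9]
gripper_width: 0.253
```

```bash
python3 -c "
from h import *
lk2()"
```

```text
C [ 0.5342 -0.2378  0.1482] tilt 15.4 len 66
C [ 0.5312 -0.2293  0.142 ] tilt 12.4 len 72
t 29.68 tcp [ 0.5196 -0.234   0.1935] yaw 4.1 twist 0.0 shift [-1.3  2.4 66.5] F [-0.4 -0.7 -2.8] g 24.0
```

It stalls near 13°. I'll use the dish's +x inner wall to finish righting it: shift −22 mm, lower to about 12 mm over the floor, then push +x.

>>> {"fn": "arm_command", "kwargs": {
  "increments": [
    [-12,1,0,0,15],
    [-11,1,0,0,15],
    [0,0,15,0,15],
    [0,0,18,0,15],
    [0,0,18,0,15]
  ],
  "squeeze": 5
}}

```text
clock: 30.3
tcp_pos: [0.4966, -0.2375, 0.1412]
tcp_rot: [0.999, 0.036, -0.0, -0.0]
wrist_force: [0.0, 0.3, -1.7]
gripper_width: 0.253
```

```bash
python3 -c "
from h import *
lk2()"
```

```text
C [ 0.5068 -0.239   0.0924] tilt 11.3 len 69
C [ 0.5028 -0.2318  0.0921] tilt 8.3 len 69
t 30.5 tcp [ 0.4966 -0.2375  0.142 ] yaw 4.11 twist 0.01 shift [21.9  0.5 15. ] F [ 0.3 -0.9 -3.3] g 23.5
```

>>> {"fn": "arm_command", "kwargs": {
  "increments": [
    [6,0,0,0,15],
    [6,0,0,0,15],
    [6,0,0,0,15],
    [6,0,0,0,15],
    [6,0,0,0,15]
  ]
}}

```text
clock: 31.12
tcp_pos: [0.527, -0.2354, 0.1425]
tcp_rot: [0.999, 0.036, -0.0, -0.0]
wrist_force: [-0.3, 0.2, -2.4]
gripper_width: 0.255
```

>>> {"fn": "arm_command", "kwargs": {
  "increments": [
    [5,0,0,0,15],
    [4,0,0,0,15],
    [0,0,0,0,15]
  ]
}}

```text
clock: 31.5
tcp_pos: [0.536, -0.2348, 0.1424]
tcp_rot: [0.999, 0.036, 0.0, 0.0]
wrist_force: [0.6, 0.2, -2.0]
gripper_width: 0.254
```

```bash
python3 -c "
from h import *
lk2()"
```

```text
C [ 0.5364 -0.2368  0.0963] tilt 3.0 len 65
C [ 0.5315 -0.2335  0.0893] tilt -0.7 len 72
t 31.7 tcp [ 0.5357 -0.2349  0.1425] yaw 4.1 twist 0.0 shift [-17.2   0.4  15.5] F [ 0.2 -0.8 -2.3] g 24.1
```

It's upright to about 1°. Now back to the centre and down onto the floor.

>>> {"fn": "arm_command", "kwargs": {
  "increments": [
    [-8,0,0,0,15],
    [-8,0,0,0,15],
    [0,0,4,0,15],
    [0,0,4,0,15],
    [0,0,3,0,15]
  ],
  "squeeze": 10
}}

```text
clock: 32.33
tcp_pos: [0.5201, -0.2361, 0.1322]
tcp_rot: [0.999, 0.036, 0.0, 0.0]
wrist_force: [-3.1, 2.3, 16.4]
gripper_width: 0.256
```

>>> {"fn": "arm_command", "kwargs": {
  "increments": [
    [0,0,2,0,15],
    [0,0,2,0,15]
  ]
}}

```text
clock: 32.58
tcp_pos: [0.5212, -0.2359, 0.1298]
tcp_rot: [0.999, 0.036, 0.002, 0.0]
wrist_force: [-3.2, 3.2, 16.5]
gripper_width: 0.25
```

```bash
python3 -c "
from h import *
lk2()
p=grab_frame('side');save(p,'side5',(290,90,450,250),3)"
```

```text
C [ 0.5211 -0.2384  0.0833] tilt 2.5 len 66
C [ 0.5201 -0.2328  0.0842] tilt 2.0 len 65
t 32.77 tcp [ 0.5211 -0.2359  0.1296] yaw 4.12 twist 0.02 shift [-2.7  0.4  2.6] F [-1.6  1.3 13.8] g 24.3
```

View pics/side5.png

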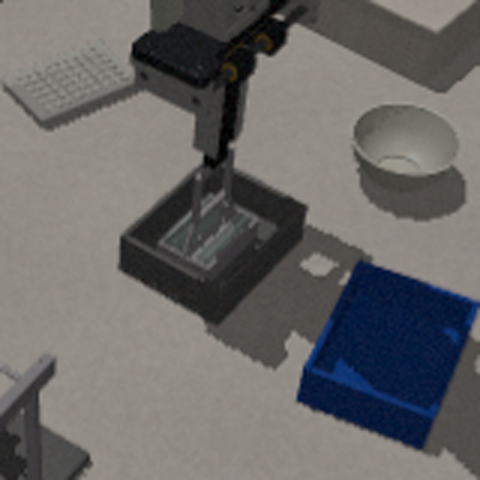

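The rack stands in the grey dish: +14 N floor reaction, upright to about 2°, centre z ≈ 84 mm. Easing off, opening and withdrawing.

>>> {"fn": "arm_command", "kwargs": {
  "increments": [
    [0,0,-2,0,15],
    [0,0,0,0,15],
    [0,0,0,0,45],
    [0,0,0,0,50],
    [0,0,0,0,55]
  ]
}}

```text
clock: 33.45
tcp_pos: [0.5197, -0.236, 0.1293]
tcp_rot: [0.999, 0.036, -0.0, -0.0]
wrist_force: [-0.3, -0.2, -0.5]
gripper_width: 0.536
```

>>> {"fn": "arm_command", "kwargs": {
  "increments": [
    [0,0,0,0,55],
    [0,0,-30,0,55],
    [0,0,-40,0,55],
    [0,0,-40,0,55],
    [0,0,0,0,55]
  ]
}}

```text
clock: 34.08
tcp_pos: [0.5218, -0.2369, 0.2427]
tcp_rot: [0.999, 0.036, 0.003, 0.001]
wrist_force: [-0.9, 0.4, -0.6]
gripper_width: 0.584
```

Run:
```python
from h import *
go([.5185,-.2365,.127],4.1)
for c in ("side","scene"):
    p=grab_frame(c)
    if c=="side":save(p,"side6",(180,90,450,310),2.9)
    for n in ("slide_rack_center","tube_carrier_center"):
        for d in spot_point(p,n)[:1]:print(c,n,round(d["score"],2),np.round(d["point"],4))
```

```text
t 34.08 tcp [ 0.5218 -0.2369  0.2427] yaw 4.1 twist -0.0 shift [ -3.3  -0.6 115.7] F [-0.9  0.4 -0.6] g 54.9
side slide_rack_center 0.82 [ 0.5195 -0.2369  0.0844]
scene slide_rack_center 0.61 [ 0.5176 -0.2355  0.0813]
scene tube_carrier_center 0.62 [0.536  0.0775 0.1168]
```

View pics/side6.png

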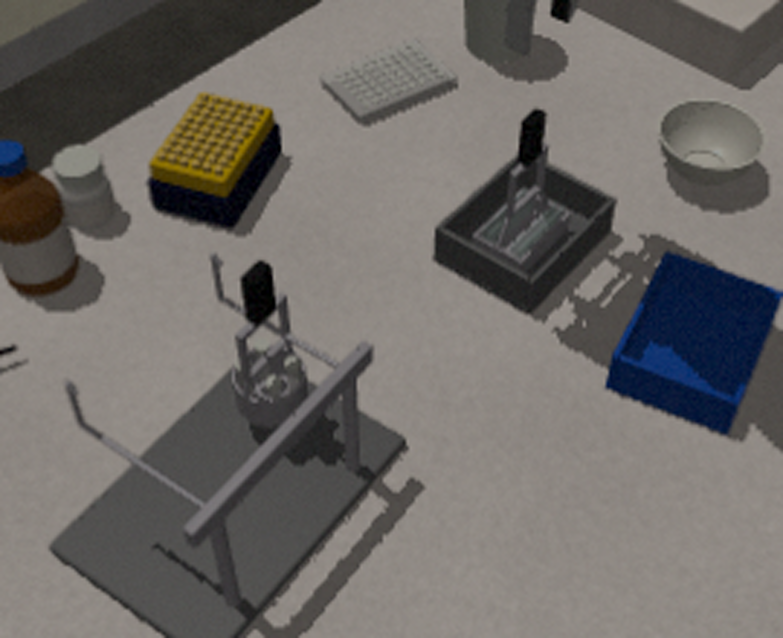

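The rack stands upright in the grey dish with the gripper clear of it. The tube carrier still hangs in place and the rack's hook is empty. Handing in.

```bash
python3 -c "
from h import *
print(close_job())"
```

```text
the job is handed in; nothing more can be done
None
```

The slide rack is standing upright in the grey staining dish, let go, and I handed the job in at about 34 s. No verdict was reported.

**How it was done:** The tool can't tilt, so I gripped the block across its width and leaned the rack back against the stand's posts and rail. That turned it to about 42° in the pads. I then lifted the eye clear of the barb at x ≈ 92 mm in stand coordinates and carried the rack to the dish. There I eased the grip and used the dish's inner wall to bring it upright before setting it down and letting go.

**What went wrong on the way:**
- **First lift:** the first try, tilted only about 32–35°, caught on the hook, probably the basket edge under its lower corner. The wrist force read 62 N, below the 120 N limit. The rack slipped out of the fingers back onto its own hook, and I regrasped it and tilted further.
- **Batched moves:** I had sent those lift steps in one go without checking the force in between, so the catch was only noticed afterwards. I checked the second lift in short steps.

**Last checks:**

| Check | Result |
|---|---|
| Rack position | About 3 mm from the dish centre, eye centre at z ≈ 83 mm (about 83 expected when standing) |
| Upright | About 2° of tilt, measured while still held; looks upright in the last picture |
| Held on the floor | About 14 N floor reaction before letting go |
| Tube carrier | Within about 3 mm of its starting place (scene camera; the side network missed it, but that picture shows it hanging) |
| Gripper | About 115 mm above its release point, touching nothing |

The tilt estimates from the two cameras disagreed by up to 4°, and nothing else in the final checks failed.

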